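# Clamp a carving blank in the bench fixture

## Robot

A 7-joint arm with a two-finger parallel gripper is mounted at the origin on the work surface. World frame = base frame: x ahead of the robot, y to its left, z up, the work surface at z = 0. Lengths are in mm, angles in rad, forces in N, time in s.
With the tool pointing down it reaches from about 350 to 900 mm from the base axis. Payload 7.2 kg.
Tool frame: the origin (TCP) lies midway between the tips of the shut fingers; the grasp point (between the pads) lies 19 mm behind it; z points along the fingers, y is the line along which they close (so a half turn about z gives the same grasp; the last joint's range is limited). The gripper opens to 88 mm and grips with 3 to 60 N. Pads are 20 mm wide; open, the fingers measure 115 mm over their backs; the gripper's body (75 mm by 178 mm) begins 61 mm behind the grasp point.
Start: joints at [-1.292, 0.411, -0.013, 1.596, 0.006, 1.134, -0.082], TCP at [212.441, 587.791, 222.653] pointing down, gripper open.
Joint ranges: [-2.95, 2.95], [-0.29, 1.99], [-1.47, 1.44], [0.14, 2.54], [-1.03, 4.17], [0.13, 1.85], [-2.86, 2.86]. Speed limits (rad/s): [2.39, 2.39, 3.01, 3.01, 3.14, 3.14, 3.14].

## Interface

Orientations are given as a 3x3 rotation matrix whose columns are the frame's x, y, z axes.
In Python, from bench import sensors, eyes, hand_in gives the robot as it stands.
- The arm moves only by the shell command python3 -m inch 'ROWS' [FORCE]. ROWS is a JSON object of lists of equal length, an entry for each row: "dp": the shift along the tool's x, y, z in units of 0.25 m (1.0 is 0.25 m), a list of three; "yaw": the turn about the tool's z in units of 0.5 rad (1.0 is 0.5 rad); "gripper": the opening, from -1 (shut) to 1 (fully open). A call has 1 to 10 rows; each row shifts and turns the commanded pose from where the row before left it, along the tool's axes as they then stand; what a row does not reach is not made up. A row lasts 1/8 s, in which the tool goes at most 62.5 mm and 10.7 degrees, less where a joint would pass 70% of its speed; a pose out of reach is approached as far as the arm can. A call with a number of a shift or a turn outside -1 to 1 is refused whole. A call with a gripper value outside its range is refused whole. The fingers move at their own pace and stop on an object; FORCE is the grip in N (left out, the last holds). Time passes only in rows, so rows that do not move let the fingers close. It gives the time, the measured TCP pose, the force, the opening and the grip force at its end, in the units of the state.
- sensors.sense(): the state, without advancing time (a new reading comes with each control period).
- eyes.grab_frame(name): name is "scene" or "top" or "wrist"; returns (picture, depth): 480x640x3 uint8, red, green, blue; 480x640 float32, mm along the optical axis (not along the pixel's ray), 0 where there is no reading.
- eyes.get_calibration(name): a dict with "mtx" (3x3 intrinsics, pixels), "rvec" (rotation vector, rad) and "tvec" (3), from world to camera coordinates, as OpenCV has them. Camera axes: x right, y down, z forward; pixel columns grow to the right and rows downward; lengths in mm; the calibration is good to about 2 mm. A picture is of the moment at which its call begins: read the wrist's pose just before it. get_calibration takes no time and is no camera call; for the wrist camera it gives the pose at the moment of the call.
- hand_in(): hands the job in; it is judged then, once.
The state is a dict: "t": time; "joint_positions": joint angles; "joint_velocities": joint speeds; "joint_torque": joint torques, N m; "tool_pos": TCP position; "ee_rot": TCP orientation; "force": force on the tool from outside, world axes, zero at the start; "moment": the same for the moment, N m; "opening": finger opening in mm; "gripper_force": force on a finger pad.
Only numpy, scipy, OpenCV 4.12 (cv2) and the standard library are available. Lean on these libraries where they do the work, as an engineer would, in place of code of your own. Each camera call takes 0.05 s, during which the arm holds its last target. There are 200 camera calls.

## Task

Swing the fixture's hold-down lever fully open, past upright so that it stays open. Take the oblong wooden blank from the stock rack, set it flat on the floor of the fixture's channel, lengthwise between the two cheeks and centred where the lever's pad comes down, then lower the heavy lever under control until its pad rests on the blank. Never let the lever drop shut, and leave the turned blank in the rack and the clay figure where they are.

Things in the scene. Friction and masses are not known exactly. Their poses are not given: they have to be found in the camera images.
- blank: oblong block of plain wood in the rack, 58 long (x) x 40 wide (y) x 48 high (z), about 0.1 kg, pencil cross on its flat top. Origin: centre of its underside. The rack leaves only its sides (40 apart) free to grip and the fixture's cheeks leave only its ends (58 apart), so it has to be put down on the bench in between and taken the other way. Goes in either way round.
- rack: fixed plywood trough 250 long (its x) x 84 wide x 60 high; floor 8 thick, inner width 64; its long walls stand 4 mm above the blank's top and 3 mm off the blank's ends. Origin: centre of its underside. The blank and the turned blank stand in it about 110 mm apart along x, either one first.
- turned: bystander: turned round wooden blank, diameter 38, 54 high, upright in the rack. Origin: centre of its underside.
- fixture: carving fixture fixed to the bench. Origin: on the bench right under the seat, z up. Base plate 12 thick, x = +-65, y = -125 to +75. Channel along x, 48 wide, open at both ends, between two plywood cheeks (y = +-24 to +-36, x = +-35) with tops 64 above the bench. Two steel ears hold the lever's hinge at y = -65 to -91, x = +-26, up to 88 above the bench.
- seat (a point): centre of the channel's floor, 12 mm above the bench, right under the lever's pad; axes as the fixture's. The centre of the blank's underside belongs here, the blank's x along the channel (this x, either way round).
- lever_hinge (a point): middle of the lever's hinge axis, 78 mm to -y of the seat and 74 mm above the bench; the axis runs along the fixture's x. Axes as the fixture's.
- lever_grip (a point): middle of the lever's round wooden handle (diameter 20, 72 long: 40 inward and 32 outward of this point), on the lever's axis 158 mm from the hinge. Free to pinch from above with fingers closing along the fixture's x; it pivots between the fingers along the arc, but creeps less if the tool also leans along with the lever. Frame turns with the lever, y to the handle end.
- lever (a joint): steel lever, bar 16 x 14, 0.35 kg. 0 = level over the channel towards the fixture's +y (start, end stop); pi/2 upright; 1.95 = fully open, leaning to -y. No spring; lifts with 3 N at the handle; let go below about 1.4 it drops shut, past about 1.8 it falls fully open by itself. Its pad (diameter 20, 78 mm from the hinge, 18 below the bar's axis) rests on the seated blank at about 0.06.
- maquette: bystander: grey clay figure 120 high, 52 wide, standing on a white board beyond the work. Origin: centre of its foot.
Things that resemble listed ones, but are neither listed nor needed, are in the scene too. What is shaped like the blank but white is not meant.

How it is judged:
By the outcome, as a careful person would: the job done as asked, in the order asked, and still so for the second after the job is handed in, with the robot touching nothing.
It also fails if it takes over 72 s, if anything falls off the work surface, if the arm or the gripper's body presses on something with over 40 N, if the wrist force passes 120 N, or if a joint passes its speed limit or range.

## Working session

There is one attempt and no reset: what is moved stays moved. The work goes in short steps, Python scripts to look and compute and a shell command to move; the robot and the scene stay as the last step left them, time stands still between calls to the robot, and variables do not carry over. Pictures are saved under pics/ and viewed, at most 10 in all, crops included, and the job is handed in when it is done.

```bash
mkdir -p pics; ls
python3 - <<'E'
from bench import sensors, eyes
import cv2,numpy as np
s=sensors.sense();print(s['t'],s['tool_pos'],np.round(s['ee_rot'],3).tolist(),s['opening'])
for n in("scene","top"):
    p,d=eyes.grab_frame(n);np.save(f'pics/{n}0p.npy',p);np.save(f'pics/{n}0d.npy',d)
    cv2.imwrite(f'pics/{n}0.png',p[:,:,::-1])
    c=eyes.get_calibration(n);print(n,c['mtx'].tolist(),c['rvec'],c['tvec'])
E
```

```text
pics
0.0 [212.28286209 587.32959969 221.83409456] [[-0.94, 0.34, -0.0], [0.34, 0.94, -0.001], [-0.0, -0.002, -1.0]] 87.95438346153884
scene [[440.4591906245399, 0.0, 322.0194696808994], [0.0, 440.4591906245399, 238.33862679525288], [0.0, 0.0, 1.0]] [ 1.18519916  2.26723043 -1.00923092] [ 301.2758375  -277.46070789 1289.28930325]
top [[563.954315896463, 0.0, 308.5783217987816], [0.0, 563.954315896463, 236.7026799717506], [0.0, 0.0, 1.0]] [ 2.1393499  -2.19332269  0.12069028] [  60.37259948  611.64719646 1035.78459407]
```

View pics/top0.png

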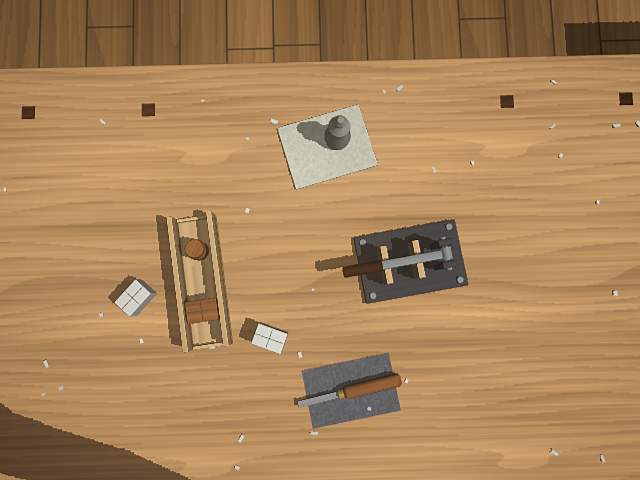

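View pics/scene0.png

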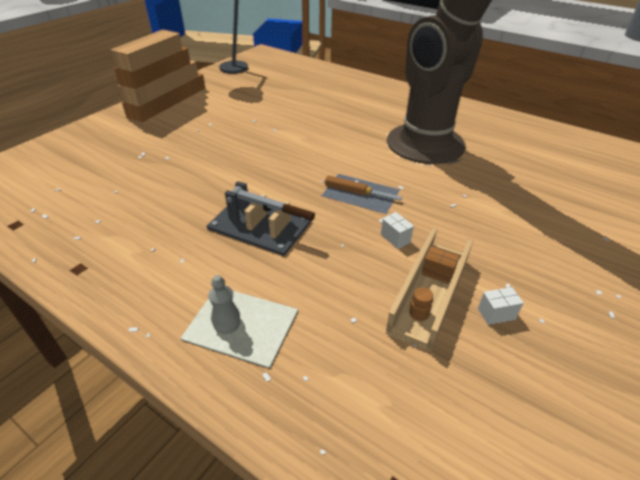

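The top view shows the following:
- The rack is at (193,280). It holds the oblong brown blank at (202,311) and the turned blank at (195,249).
- The fixture is at (410,260), with its lever level. The handle end is at (345,271) and the hinge at (447,254).
- The maquette stands at (338,130).
- Lookalikes for the blank are the white blocks at (133,296) and (269,337) and the round turned piece at (195,249). The chisel handle at (370,387) resembles the lever handle.
- By the description I choose the brown oblong at (202,311) and the handle at (363,268).

Next I measure and make a close crop.

```bash
cat > h.py <<'E'
import cv2,numpy as np
from bench import eyes,sensors
def cal(n):
    c=eyes.get_calibration(n);R=cv2.Rodrigues(np.array(c['rvec'],float))[0];return np.array(c['mtx']),R,np.array(c['tvec'],float).ravel()
def ray(c,uv,z):
    K,R,t=c;uv=np.atleast_2d(uv).astype(float)
    d=np.c_[uv,np.ones(len(uv))]@np.linalg.inv(K).T@R;o=-R.T@t
    return o+d*((z-o[2])/d[:,2])[:,None]
def pts(c,depth):
    K,R,t=c;v,u=np.mgrid[:480,:640]
    P=np.stack([(u-K[0,2])/K[0,0]*depth,(v-K[1,2])/K[1,1]*depth,depth],-1)
    return (P-t)@R
def proj(c,P):
    K,R,t=c;q=(np.atleast_2d(P)@R.T+t)@K.T;return q[:,:2]/q[:,2:]
E
python3 - <<'E'
from h import *
p=np.load('pics/top0p.npy');d=np.load('pics/top0d.npy');c=cal('top');W=pts(c,d)
for n,u,v in[('bench',300,260),('blank',202,311),('turned',195,249),('plate',380,290),('handle',363,268),('bar',410,261),('w1',133,296),('w2',269,337)]:print(n,W[v,u].round(1),p[v,u])
z=W[:,:,2]
hsv=cv2.cvtColor(p,cv2.COLOR_RGB2HSV)
# plate: dark & unsaturated
m=((hsv[:,:,1]<70)&(hsv[:,:,2]<90)).astype(np.uint8);m[:, :340]=0;m[:210]=0;m[312:]=0
cs=max(cv2.findContours(m,0,2)[0],key=cv2.contourArea);r=cv2.minAreaRect(cs)
B=ray(c,cv2.boxPoints(r),12);print('plate',r,B.round(1).tolist(),[np.linalg.norm(B[i]-B[i-1]).round(1) for i in range(4)])
# brown blank
roi=np.zeros_like(m);roi[292:330,178:224]=1
m=((z>46)&(z<62)&(hsv[:,:,1]>90)&(hsv[:,:,2]<165)).astype(np.uint8)*roi
cs=max(cv2.findContours(m,0,2)[0],key=cv2.contourArea);r=cv2.minAreaRect(cs)
B=ray(c,cv2.boxPoints(r),56);print('blank',r,B.round(1).tolist(),B.mean(0).round(1),[np.linalg.norm(B[i]-B[i-1]).round(1) for i in range(4)])
# rack walls
m=((z>54)&(z<66)).astype(np.uint8);m[:,:140]=0;m[:,250:]=0;m[:195]=0;m[365:]=0
Q=np.argwhere(m)[:,::-1];r=cv2.minAreaRect(Q.astype(np.float32));B=ray(c,cv2.boxPoints(r),60);print('rack',B.round(1).tolist(),B.mean(0).round(1),[np.linalg.norm(B[i]-B[i-1]).round(1) for i in range(4)])
# handle+bar axis in depth
m=((z>60)&(z<100));m[:,:335]=0;m[:,470:]=0;m[:235]=0;m[290:]=0
P=W[m];l=cv2.fitLine(P[:,:2].astype(np.float32),cv2.DIST_HUBER,0,.01,.01).ravel();print('lever line',l, P.min(0),P.max(0))
a=cv2.resize(p[200:360,150:250],None,fx=3.7,fy=3.7,interpolation=2);b=cv2.resize(p[205:315,330:480],None,fx=2.8,fy=2.8)
o=np.zeros((592,800,3),np.uint8);o[:a.shape[0],:a.shape[1]]=a;o[:b.shape[0],375:375+b.shape[1]]=b
cv2.imwrite('pics/crop1.png',o[:,:,::-1])
E
```

```text
bench [5.714e+02 6.280e+01 1.000e-01] [194 150 100]
blank [478.6 244.2  52. ] [143  96  58]
turned [592.2 254.5  62.8] [153 102  60]
plate [509.3 -89.5   8.4] [78 76 73]
handle [548.6 -51.1  81.7] [81 53 35]
bar [ 559.2 -136.5   80.3] [147 149 147]
w1 [509.2 372.2  48.1] [138 136 129]
w2 [428.1 122.4  46.8] [150 148 140]
plate ((410.65234375, 260.8271789550781), (67.03010559082031, 103.52139282226562), 79.5625228881836) [[612.1, -42.1, 12.0], [643.8, -240.9, 12.0], [515.8, -257.4, 12.0], [485.0, -61.0, 12.0]] [np.float64(128.5), np.float64(201.3), np.float64(129.1), np.float64(198.8)]
blank ((200.300048828125, 308.4000244140625), (37.334449768066406, 35.47393035888672), 82.87498474121094) [[514.1, 282.9, 56.0], [520.6, 218.3, 56.0], [453.0, 210.3, 56.0], [446.7, 274.5, 56.0]] [483.6 246.5  56. ] [np.float64(67.9), np.float64(64.9), np.float64(68.0), np.float64(64.5)]
rack [[655.1, 309.8, 60.0], [663.9, 223.7, 60.0], [415.1, 194.6, 60.0], [406.9, 278.6, 60.0]] [535.3 251.7  60. ] [np.float64(250.2), np.float64(86.5), np.float64(250.4), np.float64(84.3)]
lever line [ 1.5667291e-01 -9.8765057e-01  5.5863159e+02 -1.1663264e+02] [ 521.00327838 -217.89265692   60.06679004] [601.68781953 -14.94613364  91.13262   ]
```

View pics/crop1.png

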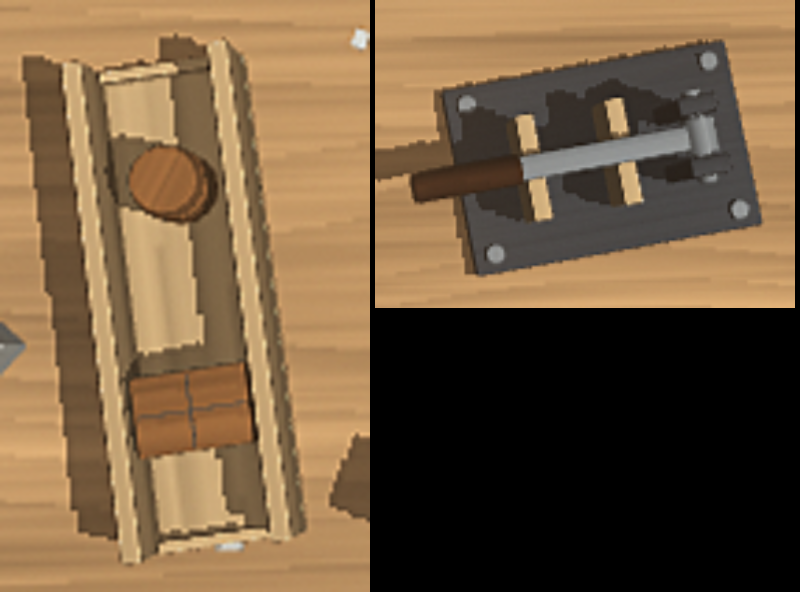

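The crop confirms the choice. The brown oblong with the pencil cross is at crop (191,411), with its 58 mm length across the rack. The handle is at crop (465,178). The measured sizes agree with those given: plate 129x200, rack 250x85. I'll turn the tool so its y lies along the fixture's x, then travel to above the lever handle.

```bash
python3 -m inch '{"dp":[[0,0,0],[0,0,0],[0,0,0],[0,0,0],[0,0,0],[0,0,0]],"yaw":[0.355,0.355,0.355,0.355,0.355,0.355],"gripper":[1,1,1,1,1,1]}' 30
python3 -m inch '{"dp":[[-0.1,0.035,0],[-0.19,0.065,0],[-0.2,0.07,0],[-0.2,0.07,0],[-0.2,0.07,0],[-0.2,0.07,0],[-0.2,0.07,0],[-0.2,0.07,0],[-0.2,0.07,0],[-0.2,0.07,0]],"yaw":[0,0,0,0,0,0,0,0,0,0],"gripper":[1,1,1,1,1,1,1,1,1,1]}'
python3 -m inch '{"dp":[[-0.2,0.07,0],[-0.2,0.07,0],[-0.19,0.065,0],[-0.15,0.05,0],[-0.08,0.01,0],[0,0,0],[0,0,0]],"yaw":[0,0,0,0,0,0,0],"gripper":[1,1,1,1,1,1,1]}'
cat > goto.py <<'E'
import sys,numpy as np
from bench import sensors
# usage: goto x y z angle(deg of tool y in world)
def go(x,y,z,a=None):
    s=sensors.sense();R=np.array(s['ee_rot']);p=np.array(s['tool_pos'])
    cur=np.degrees(np.arctan2(R[1,1],R[0,1]))
    print('t',round(s['t'],2),'pos',p.round(1),'ang',round(cur,2),'tilt',R[:2,2].round(4),'F',np.round(s['force'],1),'open',round(s['opening'],1),'gf',round(s['gripper_force'],1))
    if a is None:a=cur
    dy=-((a-cur+90)%180-90);print('yaw units',round(np.radians(dy)/.5,3))
    ar=np.radians(cur-dy);yv=np.array([np.cos(ar),np.sin(ar)]);xv=np.array([-yv[1],yv[0]])
    if yv[0]*0+0: pass
    d=np.array([x,y,z])-p
    print('dp units (after yaw)',round(d[:2]@xv/250,3),round(d[:2]@yv/250,3),round(-d[2]/250,3))
if __name__=='__main__':go(*map(float,sys.argv[1:]))
E
python3 goto.py 547.6 -46.6 55 9
python3 - <<'E'
from h import *
c=cal('wrist');p,d=eyes.grab_frame('wrist');np.save('pics/w1p.npy',p);np.save('pics/w1d.npy',d);np.savez('pics/w1c.npz',K=c[0],R=c[1],t=c[2]);cv2.imwrite('pics/w1.png',p[:,:,::-1]);print(c[0])
E
```

```text
t: 0.85
tool_pos: [212.3, 587.5, 222.1]
ee_rot: [[-0.153, 0.988, -0.0], [0.988, 0.153, -0.001], [-0.001, -0.0, -1.0]]
force: [-0.5, -0.8, -0.1]
opening: 88.5
gripper_force: 0.0
t: 2.1
tool_pos: [450.6, 145.8, 222.6]
ee_rot: [[-0.159, 0.987, 0.0], [0.987, 0.159, 0.0], [0.0, 0.0, -1.0]]
force: [-0.4, 0.3, -0.3]
opening: 87.7
gripper_force: 0.0
t: 2.98
tool_pos: [547.7, -43.4, 222.3]
ee_rot: [[-0.159, 0.987, -0.001], [0.987, 0.159, 0.001], [0.001, -0.001, -1.0]]
force: [-0.2, 0.9, -0.4]
opening: 87.9
gripper_force: 0.0
t 2.98 pos [547.7 -43.4 222.3] ang 9.16 tilt [-0.0007  0.0006] F [-0.2  0.9 -0.4] open 87.9 gf 0.0
yaw units 0.006
dp units (after yaw) -0.013 -0.002 0.669
[[355.66294122   0.         319.44022518]
 [  0.         355.66294122 240.1556887 ]
 [  0.           0.           1.        ]]
```

View pics/w1.png

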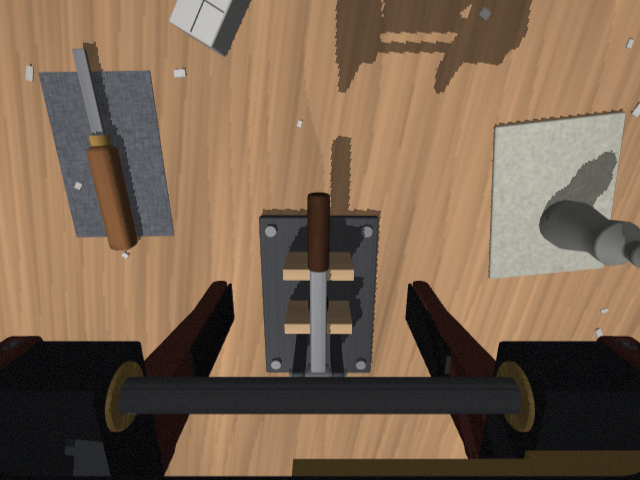

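The wrist view shows the lever aligned with the tool. The handle runs from (318,195) to (318,270), and the cheeks are at (318,267) and (318,317). The plate's corners are (261,216), (379,216), (267,372) and (371,372). I'll use the cheeks and the plate to refine the seat.

Run:
```python
from h import *
p=np.load('pics/w1p.npy');d=np.load('pics/w1d.npy');q=np.load('pics/w1c.npz');c=(q['K'],q['R'],q['t']);W=pts(c,d);z=W[:,:,2]
hsv=cv2.cvtColor(p,cv2.COLOR_RGB2HSV)
m=(hsv[:,:,1]>60)&(hsv[:,:,2]>110)&(z>52)&(z<75);m[:,:270]=0;m[:,370:]=0;m[:240]=0;m[345:]=0
ang=np.radians(9.0);fx=np.array([np.cos(ang),np.sin(ang)]);fy=np.array([-fx[1],fx[0]])
for a,b in((240,292),(292,345)):
    v,u=np.nonzero(m[a:b]);v+=a
    P=ray(c,np.c_[u,v],64)[:,:2];X=P@fx;Y=P@fy
    print('cheek n',len(u),'z',np.median(z[v,u]).round(1),'x',np.percentile(X,[1,99]).round(1),'y',np.percentile(Y,[1,99]).round(1),'px',u.min(),u.max(),v.min(),v.max())
s=np.array([560.2,-125.6]);print('seat top-est in fixture axes',s@fx,s@fy)
m=((hsv[:,:,1]<70)&(hsv[:,:,2]<100)&(z>4)&(z<20)).astype(np.uint8);m[:,:255]=0;m[:,385:]=0;m[:210]=0;m[374:]=0
P=ray(c,np.argwhere(m>0)[:,::-1],12)[:,:2];print('plate x',np.percentile(P@fx,[.5,99.5]),'y',np.percentile(P@fy,[.5,99.5]))
# handle px
m=(z>60)&(z<95);m[:,:295]=0;m[:,345:]=0;m[:190]=0;m[272:]=0
v,u=np.nonzero(m);P=ray(c,np.c_[u,v],80)[:,:2];print('handle x',np.percentile(P@fx,[2,50,98]),'y',np.percentile(P@fy,[1,99]),'zmax',np.percentile(z[m],98))
# fixture angle: handle/plate side edges
for vv in (230,260,290,340,365):
    r=np.nonzero(hsv[vv,240:400,2]<100)[0]+240;print(vv,r.min(),r.max(),ray(c,[[r.min(),vv],[r.max(),vv]],12)[:,:2].round(1).tolist())
```

```text
cheek n 599 z 63.7 x [498.9 567. ] y [-187.7 -175.9] px 283 353 269 280
cheek n 479 z 63.7 x [498.2 566.8] y [-247.1 -236.4] px 284 351 324 333
seat top-est in fixture axes 533.6548395923433 -211.68824289428665
plate x [468.94172431 597.04590016] y [-333.772846   -135.99579171]
handle x [521.15277167 532.94561405 547.72904387] y [-171.44651598  -99.82146504] zmax 84.46427868622355
230 260 378 [[487.6, -76.4], [614.3, -56.0]]
260 261 376 [[492.5, -110.9], [619.4, -90.5]]
290 263 375 [[498.8, -147.2], [625.8, -126.8]]
340 265 371 [[508.5, -212.7], [634.7, -192.4]]
365 266 370 [[513.8, -247.9], [640.7, -227.5]]
```

The seat comes out the same from both views: cheek mid and plate centre give world (559.6,-125.8), angle about 9°. Now I descend on the handle and pinch it.

```bash
python3 -m inch '{"dp":[[-0.014,-0.004,0.1],[0,0,0.18],[0,0,0.18],[0,0,0.14],[0,0,0.066],[0,0,0],[0,0,0],[0,0,0],[0,0,0],[0,0,0]],"yaw":[0,0,0,0,0,0,0,0,0,0],"gripper":[1,1,1,1,1,1,-1,-1,-1,-1]}' 25
python3 -m inch '{"dp":[[0,0,0],[0,0,0],[0,0,0]],"yaw":[0,0,0],"gripper":[-1,-1,-1]}' 25
python3 - <<'E'
import numpy as np
# arc rows: tool x = fixture y, tool z = down; from 0 to 1.95
th=np.r_[0,.05,np.linspace(.15,1.95,19)]
P=np.c_[158*np.cos(th),-158*np.sin(th)]/250
for a,r in zip(th[1:],np.diff(P,axis=0)):print(round(a,2),r.round(3))
E
```

```text
t: 4.28
tool_pos: [547.8, -48.1, 56.5]
ee_rot: [[-0.158, 0.987, 0.001], [0.987, 0.158, 0.0], [0.0, 0.001, -1.0]]
force: [0.4, -0.2, -0.5]
opening: 51.5
gripper_force: 0.0
t: 4.65
tool_pos: [547.6, -48.2, 56.1]
ee_rot: [[-0.158, 0.987, -0.0], [0.987, 0.158, -0.0], [-0.0, -0.0, -1.0]]
force: [0.1, 1.2, 0.3]
opening: 21.2
gripper_force: 0.0
0.05 [-0.001 -0.032]
0.15 [-0.006 -0.063]
0.25 [-0.013 -0.062]
0.35 [-0.019 -0.06 ]
0.45 [-0.025 -0.058]
0.55 [-0.03  -0.055]
0.65 [-0.036 -0.052]
0.75 [-0.041 -0.048]
0.85 [-0.045 -0.044]
0.95 [-0.049 -0.039]
1.05 [-0.053 -0.034]
1.15 [-0.056 -0.029]
1.25 [-0.059 -0.023]
1.35 [-0.061 -0.017]
1.45 [-0.062 -0.011]
1.55 [-0.063 -0.004]
1.65 [-0.063  0.002]
1.75 [-0.063  0.008]
1.85 [-0.062  0.014]
1.95 [-0.06  0.02]
```

```bash
python3 -m inch '{"dp":[[0,0,0],[0,0,0],[0,0,0],[-0.001,0,-0.032],[-0.006,0,-0.063],[-0.013,0,-0.062]],"yaw":[0,0,0,0,0,0],"gripper":[-1,-1,-1,-1,-1,-1]}' 25
```

```text
t: 5.4
tool_pos: [548.0, -53.5, 96.4]
ee_rot: [[-0.158, 0.987, -0.001], [0.987, 0.158, -0.0], [-0.0, -0.001, -1.0]]
force: [-0.5, -2.5, -4.6]
opening: 19.5
gripper_force: 25.0
```

```bash
python3 -m inch '{"dp":[[-0.019,0,-0.060],[-0.025,0,-0.058],[-0.030,0,-0.055],[-0.036,0,-0.052],[-0.041,0,-0.048],[-0.045,0,-0.044],[-0.049,0,-0.039]],"yaw":[0,0,0,0,0,0,0],"gripper":[-1,-1,-1,-1,-1,-1,-1]}' 25
python3 -m inch '{"dp":[[-0.053,0,-0.034],[-0.056,0,-0.029],[-0.059,0,-0.023],[-0.061,0,-0.017],[-0.062,0,-0.011],[-0.063,0,-0.004]],"yaw":[0,0,0,0,0,0],"gripper":[-1,-1,-1,-1,-1,-1]}' 25
python3 goto.py 584.1 -200.5 213 9
```

```text
t: 6.28
tool_pos: [557.6, -114.3, 184.8]
ee_rot: [[-0.158, 0.987, -0.001], [0.987, 0.158, 0.0], [0.0, -0.001, -1.0]]
force: [-3.2, -0.9, -8.2]
opening: 19.6
gripper_force: 25.0
t: 7.02
tool_pos: [571.3, -201.7, 214.7]
ee_rot: [[-0.158, 0.987, -0.001], [0.987, 0.158, 0.001], [0.001, -0.001, -1.0]]
force: [-7.9, 1.3, -0.6]
opening: 19.1
gripper_force: 25.0
t 7.03 pos [ 571.3 -201.7  214.7] ang 9.11 tilt [-0.0014  0.0011] F [-7.9  1.3 -0.6] open 19.1 gf 25.0
yaw units 0.004
dp units (after yaw) -0.003 0.051 0.007
```

```bash
python3 -m inch '{"dp":[[-0.063,0.001,0.002],[-0.063,0.001,0.008],[-0.062,0.001,0.014],[-0.060,0.001,0.020],[-0.005,0,0.002],[0,0,0],[0,0,0]],"yaw":[0,0,0,0,0,0,0],"gripper":[-1,-1,-1,-1,-1,-1,-1]}' 25
python3 goto.py 581 -260.7 201.8 9
```

```text
t: 7.9
tool_pos: [583.3, -262.5, 202.5]
ee_rot: [[-0.159, 0.987, 0.0], [0.987, 0.159, 0.0], [0.0, 0.0, -1.0]]
force: [0.0, 0.2, 1.0]
opening: 0.0
gripper_force: 0.0
t 7.9 pos [ 583.3 -262.5  202.5] ang 9.16 tilt [0.0001 0.0004] F [0.  0.2 1. ] open 0.0 gf 0.0
yaw units 0.006
dp units (after yaw) 0.009 -0.008 0.003
```

The gripper has closed on nothing, so the handle slipped out. I need to see where the lever is.

Run:
```python
from h import *
p,d=eyes.grab_frame('scene');a=cv2.resize(p[120:280,160:360],None,fx=4,fy=3.75)
cv2.imwrite('pics/s2.png',a[:,:,::-1])
```

```text
(no output)
```

View pics/s2.png

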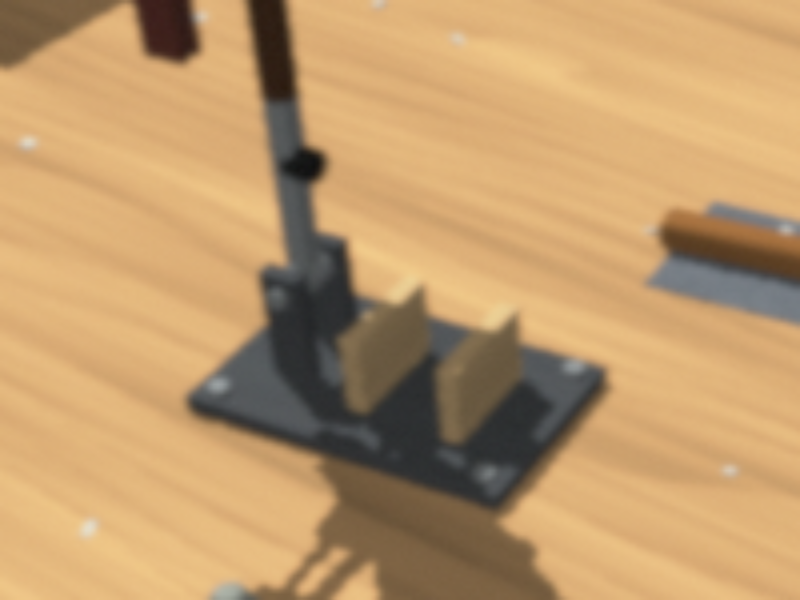

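The lever stands about upright, held by friction: the bar runs from (305,250) to (275,0) in the crop, with the pad at (303,165). The shut fingers are beyond it. I'll go up and over, come down on the +y side, and push it open with shut fingers.

```bash
python3 -m inch '{"dp":[[0,0,-0.1],[0,0,-0.15],[0,0,-0.12],[0.1,-0.01,0],[0.2,0,0],[0.14,0,0],[0,0,0.1],[0,0,0.15],[0,0,0.1],[0,0,0]],"yaw":[0,0,0,0,0,0,0,0,0,0],"gripper":[-1,-1,-1,-1,-1,-1,-1,-1,-1,-1]}'
python3 -m inch '{"dp":[[-0.05,0,0],[-0.05,0,0],[-0.05,0,0],[-0.05,0,0],[-0.04,0,0],[-0.04,0,0],[-0.03,0,0],[0,0,0]],"yaw":[0,0,0,0,0,0,0,0],"gripper":[-1,-1,-1,-1,-1,-1,-1,-1]}'
python3 goto.py 571.8 -202.8 203 9
python3 - <<'E'
from h import *
p,d=eyes.grab_frame('scene');c=cal('scene')
a=cv2.resize(p[80:280,160:360],None,fx=3,fy=3)
cv2.imwrite('pics/s3.png',a[:,:,::-1])
E
```

```text
t: 9.2
tool_pos: [562.2, -154.2, 206.0]
ee_rot: [[-0.159, 0.987, -0.003], [0.987, 0.159, 0.001], [0.001, -0.003, -1.0]]
force: [0.0, 0.1, 0.7]
opening: 0.5
gripper_force: 0.0
t: 10.2
tool_pos: [575.4, -232.3, 207.3]
ee_rot: [[-0.157, 0.988, -0.0], [0.988, 0.157, -0.0], [-0.0, -0.0, -1.0]]
force: [0.7, -0.1, -0.4]
opening: 0.6
gripper_force: 0.0
t 10.2 pos [ 575.4 -232.3  207.3] ang 9.05 tilt [-0.0001 -0.0003] F [ 0.7 -0.1 -0.4] open 0.6 gf 0.0
yaw units 0.002
dp units (after yaw) 0.119 0.004 0.017
```

View pics/s3.png

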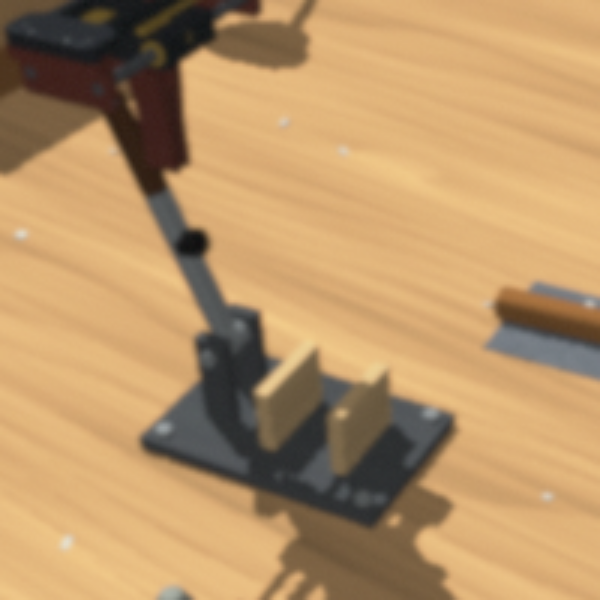

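The lever now leans well back: bar from (225,330) to (110,110), pad at (190,243), and no force on the fingers. I'll check its angle by projection and work out the blank grasp.

```bash
python3 - <<'E'
from h import *
a=np.radians(9);fy=np.array([-np.sin(a),np.cos(a),0]);fx=np.array([np.cos(a),np.sin(a),0]);S=np.array([559.6,-125.8,0])
H=S-78*fy+[0,0,74];c=cal('scene')
for th in(1.7,1.8,1.9,1.95):
    L=fy*np.cos(th)+np.array([0,0,np.sin(th)]);N=fy*np.sin(th)-np.array([0,0,np.cos(th)])
    print(th,[((q-[160,80])*3).round() for q in proj(c,np.array([H,H+78*L+16*N,H+118*L]))])
c=cal('top');b=ray(c,[[201.6,311.1]],56)[0];print('blank top centre',b)
# cross from dark lines inside blank top
p=np.load('pics/top0p.npy').astype(int);hsv=cv2.cvtColor(p.astype(np.uint8),cv2.COLOR_RGB2HSV)
r=np.radians(6.9);rx=np.array([np.cos(r),np.sin(r)]);ry=np.array([-rx[1],rx[0]])
m=(hsv[:,:,1]>130)&(hsv[:,:,2]<170)&(hsv[:,:,2]>100);roi=np.zeros_like(m);roi[296:325,184:220]=1;m&=roi
P=ray(c,np.argwhere(m)[:,::-1],56)[:,:2];print('top along rx',np.percentile(P@rx,[1,99]),'ry',np.percentile(P@ry,[1,99]),'cross',b[:2]@rx,b[:2]@ry,'rack mid',np.array([535.3,251.7])@rx,np.array([535.3,251.7])@ry)
E
python3 goto.py 480 243 215 6.9
```

```text
1.7 [array([229., 339.]), array([222., 248.]), array([189., 193.])]
1.8 [array([229., 339.]), array([212., 245.]), array([175., 192.])]
1.9 [array([229., 339.]), array([203., 243.]), array([162., 193.])]
1.95 [array([229., 339.]), array([198., 243.]), array([156., 193.])]
blank top centre [478.53730923 244.17205911  56.        ]
top along rx [486.11373041 524.83455277] ry [157.53489152 213.31762485] cross 504.40548643772115 184.9136447795929 rack mid 561.6614474695128 185.56777313545484
t 10.25 pos [ 575.5 -231.7  207.3] ang 9.09 tilt [-0.0002  0.0001] F [-0.1 -0.7  0.5] open 0.5 gf 0.0
yaw units 0.077
dp units (after yaw) 1.931 -0.151 -0.031
```

The lever is at 1.95, fully open. Next is the blank, whose centre is (479,244.5). I open to about 64 mm so the fingers clear the rack's end wall.

```bash
python3 -m inch '{"dp":[[0.08,0,0],[0.17,-0.01,0],[0.24,-0.02,0],[0.24,-0.02,0],[0.24,-0.02,0],[0.24,-0.02,0],[0.24,-0.02,0],[0.24,-0.02,0],[0.17,-0.02,0.07],[0.08,-0.005,0.07]],"yaw":[0.077,0,0,0,0,0,0,0,0,0],"gripper":[0.45,0.45,0.45,0.45,0.45,0.45,0.45,0.45,0.45,0.45]}'
python3 -m inch '{"dp":[[0,0,0],[0,0,0]],"yaw":[0,0],"gripper":[0.45,0.45]}'
python3 goto.py 479 244.5 20 6.9
python3 - <<'E'
from h import *
c=cal('wrist');p,d=eyes.grab_frame('wrist');cv2.imwrite('pics/w2.png',p[:,:,::-1])
print(proj(c,[[479,244.5,56],[479.1+20*.993,244.5+20*.12,56],[479.1-20*.993,244.5-20*.12,56]]).round())
W=pts(c,d);z=W[:,:,2];hsv=cv2.cvtColor(p,cv2.COLOR_RGB2HSV)
r=np.radians(6.9);rx=np.array([np.cos(r),np.sin(r)]);ry=np.array([-rx[1],rx[0]])
m=(z>53)&(z<58.5)&(hsv[:,:,1]>110)&(abs(W[:,:,0]-479)<40)&(abs(W[:,:,1]-244)<40)
Q=W[m][:,:2];print(m.sum(),np.percentile(Q@rx,[2,98]),np.percentile(Q@ry,[2,98]))
E
```

```text
t: 11.5
tool_pos: [476.7, 248.2, 171.8]
ee_rot: [[-0.124, 0.992, -0.0], [0.992, 0.124, 0.001], [0.001, 0.0, -1.0]]
force: [1.0, 0.3, 0.1]
opening: 63.6
gripper_force: 0.0
t: 11.75
tool_pos: [478.9, 243.1, 172.7]
ee_rot: [[-0.118, 0.993, 0.0], [0.993, 0.118, -0.001], [-0.001, 0.0, -1.0]]
force: [0.2, -0.1, 0.5]
opening: 63.8
gripper_force: 0.0
t 11.75 pos [478.9 243.1 172.7] ang 6.76 tilt [ 0.0005 -0.0009] F [ 0.2 -0.1  0.5] open 63.8 gf 0.0
yaw units -0.005
dp units (after yaw) 0.006 0.001 0.611
[[320. 233.]
 [344. 233.]
 [295. 233.]]
3068 [485.76538087 523.85128845] [158.40017083 213.46561941]
```

View pics/w2.png

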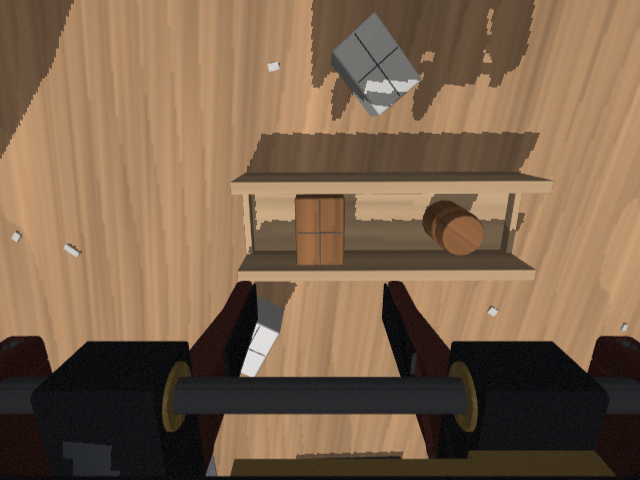

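The wrist view shows the blank with its cross at (320,233), exactly where predicted, and the turned piece at (455,228). I'll descend and grip.

```bash
python3 -m inch '{"dp":[[0.007,0.001,0.1],[0,0,0.17],[0,0,0.17],[0,0,0.12],[0,0,0.05],[0,0,0],[0,0,0],[0,0,0],[0,0,0],[0,0,0]],"yaw":[0,0,0,0,0,0,0,0,0,0],"gripper":[0.45,0.45,0.45,0.45,0.45,0.45,-1,-1,-1,-1]}' 25
python3 -m inch '{"dp":[[0,0,0],[0,0,0],[0,0,-0.06],[0,0,-0.12],[0,0,-0.16],[0,0,-0.06],[0,0,0]],"yaw":[0,0,0,0,0,0,0],"gripper":[-1,-1,-1,-1,-1,-1,-1]}' 25
python3 goto.py 570 100 14 -81
```

```text
t: 13.05
tool_pos: [478.5, 247.3, 20.8]
ee_rot: [[-0.12, 0.993, 0.001], [0.993, 0.12, 0.001], [0.001, 0.001, -1.0]]
force: [-0.7, 0.1, 6.9]
opening: 39.7
gripper_force: 25.0
t: 13.92
tool_pos: [478.3, 247.4, 120.8]
ee_rot: [[-0.121, 0.993, 0.001], [0.993, 0.121, 0.002], [0.001, 0.002, -1.0]]
force: [0.0, -0.7, -0.2]
opening: 39.8
gripper_force: 25.0
t 13.93 pos [478.3 247.4 120.8] ang 6.93 tilt [0.0015 0.0016] F [ 0.  -0.7 -0.2] open 39.8 gf 25.0
yaw units 3.069
dp units (after yaw) 0.27 0.64 0.427
```

Gripped at 39.7 mm and lifted. I'll carry it to the bench between rack and fixture, turn it 90°, and set it down.

```bash
python3 -m inch '{"dp":[[-0.07,0.033,0],[-0.14,0.065,0],[-0.14,0.065,0],[-0.14,0.065,0],[-0.14,0.065,0],[0,0,0]],"yaw":[0,0,0,0,0,0],"gripper":[-1,-1,-1,-1,-1,-1]}'
python3 -m inch '{"dp":[[0,0,0],[0,0,0],[0,0,0.03],[0,0,0.05],[0,0,0.05],[0,0,0.05],[0,0,0.05],[0,0,0.05],[0,0,0.04],[0,0,0]],"yaw":[0.341,0.341,0.341,0.341,0.341,0.341,0.341,0.341,0.341,0],"gripper":[-1,-1,-1,-1,-1,-1,-1,-1,-1,-1]}'
python3 goto.py 570 100 13.5 -81
```

```text
t: 14.68
tool_pos: [570.0, 95.5, 118.3]
ee_rot: [[-0.115, 0.993, -0.001], [0.993, 0.115, -0.002], [-0.002, -0.002, -1.0]]
force: [0.8, 0.0, -1.3]
opening: 39.8
gripper_force: 25.0
t: 15.92
tool_pos: [567.9, 100.1, 37.9]
ee_rot: [[0.987, 0.158, -0.004], [0.158, -0.987, -0.002], [-0.004, 0.001, -1.0]]
force: [0.3, -0.4, -0.5]
opening: 39.7
gripper_force: 25.0
t 15.93 pos [567.9 100.1  37.9] ang -80.89 tilt [-0.0035 -0.0016] F [ 0.3 -0.4 -0.5] open 39.7 gf 25.0
yaw units 0.004
dp units (after yaw) 0.008 0.002 0.098
```

```bash
python3 -m inch '{"dp":[[0,0,0.04],[0,0,0.04],[0,0,0.014],[0,0,0.003],[0,0,0],[0,0,0],[0,0,0],[0,0,0],[0,0,0]],"yaw":[0,0,0,0,0,0,0,0,0],"gripper":[-1,-1,-1,-1,-1,0.1,1,1,1]}'
python3 -m inch '{"dp":[[0,0,-0.06],[0,0,-0.1],[0,0,-0.14],[0,0,-0.14],[0,0,0],[0,0,0]],"yaw":[0,0,0,0,-0.3,-0.343],"gripper":[1,1,1,1,1,1]}'
python3 -m inch '{"dp":[[0,0,0],[0,0,0],[0,0,0],[0,0,0],[0,0,0],[0,0,0],[0,0,0],[0,0,0],[0,0,0]],"yaw":[-0.35,-0.35,-0.35,-0.35,-0.35,-0.35,-0.35,-0.05,0],"gripper":[1,1,1,1,1,1,1,1,1]}'
python3 - <<'E'
from h import *
from goto import go
c=cal('wrist');p,d=eyes.grab_frame('wrist');cv2.imwrite('pics/w3.png',p[:,:,::-1])
W=pts(c,d);z=W[:,:,2];hsv=cv2.cvtColor(p,cv2.COLOR_RGB2HSV)
m=((z>43)&(z<53)&(abs(W[:,:,0]-570)<60)&(abs(W[:,:,1]-100)<60)).astype(np.uint8)
cs=max(cv2.findContours(m,0,2)[0],key=cv2.contourArea);r=cv2.minAreaRect(cs);B=ray(c,cv2.boxPoints(r),48)
o=B.mean(0);e=[B[i]-B[i-1] for i in range(4)];print(r,o.round(1),[(np.linalg.norm(k).round(1),np.degrees(np.arctan2(k[1],k[0])).round(1)) for k in e],np.median(z[m>0]))
go(o[0],o[1],13,9)
E
```

```text
t: 17.05
tool_pos: [569.7, 99.4, 15.7]
ee_rot: [[0.988, 0.156, 0.0], [0.156, -0.988, 0.0], [0.0, -0.0, -1.0]]
force: [-0.0, 0.4, -0.7]
opening: 74.9
gripper_force: 0.0
t: 17.8
tool_pos: [570.0, 99.4, 127.2]
ee_rot: [[0.885, 0.465, 0.002], [0.465, -0.885, 0.0], [0.002, 0.0, -1.0]]
force: [-0.3, -0.5, 0.1]
opening: 87.7
gripper_force: 0.0
t: 18.92
tool_pos: [569.8, 99.1, 126.2]
ee_rot: [[-0.153, 0.988, 0.001], [0.988, 0.153, 0.0], [-0.0, 0.001, -1.0]]
force: [0.1, 0.2, 0.4]
opening: 87.8
gripper_force: 0.0
((315.5, 248.0), (54.0, 81.0), 90.0) [567.   99.6  48. ] [(np.float64(40.7), np.float64(96.6)), (np.float64(56.4), np.float64(8.8)), (np.float64(40.7), np.float64(-79.4)), (np.float64(59.2), np.float64(-171.2))] 47.6984919423626
t 18.98 pos [569.8  99.2 126. ] ang 8.84 tilt [ 0.0004 -0.    ] F [ 0.4  0.5 -0.1] open 87.7 gf 0.0
yaw units -0.005
dp units (after yaw) 0.003 -0.011 0.452
```

View pics/w3.png

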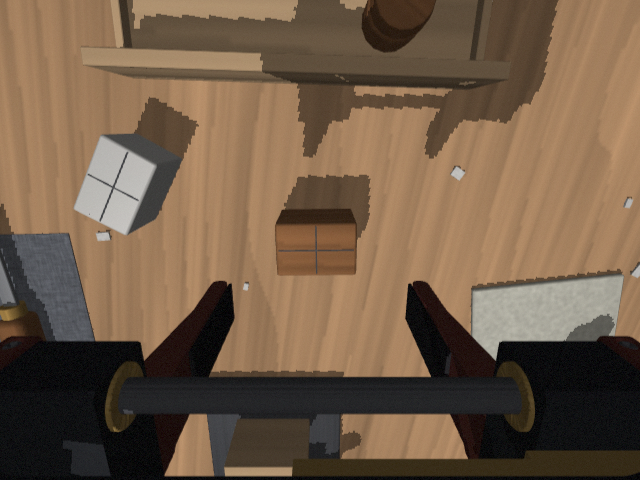

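The blank stands flat on the bench, with its cross at (316,249) and its ends towards the fingers. Now I grip it by the ends.

```bash
python3 -m inch '{"dp":[[0.003,-0.01,0.08],[0,0,0.14],[0,0,0.14],[0,0,0.07],[0,0,0.022],[0,0,0],[0,0,0],[0,0,0],[0,0,0],[0,0,0]],"yaw":[0,0,0,0,0,0,0,0,0,0],"gripper":[1,1,1,1,1,1,-1,-1,-1,-1]}' 25
python3 goto.py 567 99.6 13 9
python3 -m inch '{"dp":[[0,0,-0.06],[0,0,-0.12],[0,0,-0.16],[0,0,-0.06],[0,0,0]],"yaw":[0,0,0,0,0],"gripper":[-1,-1,-1,-1,-1]}' 25
python3 goto.py 559.6 -125.8 110 9
```

```text
t: 20.23
tool_pos: [567.3, 99.8, 13.0]
ee_rot: [[-0.157, 0.988, 0.0], [0.988, 0.157, 0.0], [0.0, 0.0, -1.0]]
force: [-0.2, 0.7, 3.4]
opening: 57.8
gripper_force: 25.0
t 20.23 pos [567.3  99.8  13. ] ang 9.02 tilt [0.0004 0.0003] F [-0.2  0.7  3.4] open 57.8 gf 25.0
yaw units 0.001
dp units (after yaw) -0.001 -0.001 0.0
t: 20.85
tool_pos: [567.5, 100.0, 113.6]
ee_rot: [[-0.157, 0.988, 0.002], [0.988, 0.157, 0.001], [0.001, 0.002, -1.0]]
force: [-0.2, -0.7, -1.6]
opening: 57.8
gripper_force: 25.0
t 20.85 pos [567.5 100.  113.6] ang 9.04 tilt [0.0018 0.0009] F [-0.2 -0.7 -1.6] open 57.8 gf 25.0
yaw units 0.001
dp units (after yaw) -0.887 -0.173 0.014
```

```bash
python3 -m inch '{"dp":[[-0.08,-0.013,0],[-0.15,-0.03,0],[-0.16,-0.03,0],[-0.16,-0.03,0],[-0.15,-0.03,0],[-0.12,-0.025,0],[-0.067,-0.015,0],[0,0,0],[0,0,0]],"yaw":[0,0,0,0,0,0,0,0,0],"gripper":[-1,-1,-1,-1,-1,-1,-1,-1,-1]}'
python3 goto.py 559.6 -125.8 25 9
python3 - <<'E'
from h import *
c=cal('wrist');p,d=eyes.grab_frame('wrist');cv2.imwrite('pics/w4.png',p[:,:,::-1]);
W=pts(c,d);z=W[:,:,2]
a=np.radians(9);fx=np.array([np.cos(a),np.sin(a)]);fy=np.array([-fx[1],fx[0]]);S=np.array([559.6,-125.8])
Q=W[:,:,:2]-S;X=Q@fx;Y=Q@fy
m=(z>140)&(z<156)&(abs(X)<26)&(abs(Y)<40);print('blank top',np.median(z[m]),np.percentile(Y[m],[2,98]),np.percentile(X[m],[2,98]))
m=(z>60)&(z<68)&(abs(X)<40)&(abs(Y)<50);print('cheeks',m.sum(),np.percentile(Y[m],[2,98]),np.percentile(X[m],[2,98]))
E
```

```text
t: 21.98
tool_pos: [559.1, -124.7, 112.1]
ee_rot: [[-0.158, 0.987, -0.001], [0.987, 0.158, 0.001], [0.001, -0.001, -1.0]]
force: [0.0, -1.2, -1.2]
opening: 57.8
gripper_force: 25.0
t 21.98 pos [ 559.1 -124.7  112.1] ang 9.1 tilt [-0.0008  0.0008] F [ 0.  -1.2 -1.2] open 57.8 gf 25.0
yaw units 0.003
dp units (after yaw) -0.004 0.001 0.349
blank top 146.7523036127498 [-15.9083292   19.85598627] [-24.97576788  24.95460898]
cheeks 2274 [23.71246092 35.36156168] [-33.59025374  33.10300475]
```

View pics/w4.png

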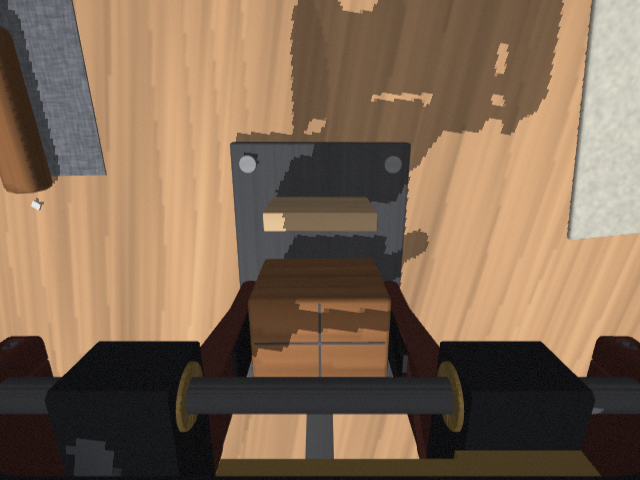

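The blank hangs over the channel with its cross at (320,343) and the +y cheek top at (320,220). Its edge is at y=+20 and the cheek at 24 to 35, so it is centred. Lowering it now.

```bash
python3 -m inch '{"dp":[[-0.001,0.001,0.06],[0,0,0.1],[0,0,0.1],[0,0,0.05],[0,0,0.02],[0,0,0],[0,0,0]],"yaw":[0,0,0,0,0,0,0],"gripper":[-1,-1,-1,-1,-1,-1,-1]}'
python3 goto.py 559.6 -125.8 25 9
```

```text
t: 22.9
tool_pos: [560.0, -126.4, 30.9]
ee_rot: [[-0.157, 0.988, 0.001], [0.988, 0.157, -0.0], [-0.0, 0.001, -1.0]]
force: [0.2, -0.5, -0.7]
opening: 58.1
gripper_force: 25.0
t 22.9 pos [ 560.  -126.4   30.9] ang 9.02 tilt [ 0.0013 -0.    ] F [ 0.2 -0.5 -0.7] open 58.1 gf 25.0
yaw units 0.001
dp units (after yaw) 0.003 -0.001 0.023
```

```bash
python3 -m inch '{"dp":[[0.001,0,0.012],[0,0,0.01],[0,0,0.003],[0,0,0]],"yaw":[0,0,0,0],"gripper":[-1,-1,-1,-1]}'
python3 -m inch '{"dp":[[0,0,0],[0,0,0],[0,0,0],[0,0,0],[0,0,-0.06],[0,0,-0.12],[0,0,-0.16],[0,0,-0.1],[0,0,0]],"yaw":[0,0,0,0,0,0,0,0,0],"gripper":[0.5,1,1,1,1,1,1,1,1]}'
python3 - <<'E'
from h import *
from goto import go
go(559.6,-125.8,25,9)
c=cal('wrist');p,d=eyes.grab_frame('wrist');cv2.imwrite('pics/w5.png',p[:,:,::-1]);
W=pts(c,d);z=W[:,:,2]
a=np.radians(9);fx=np.array([np.cos(a),np.sin(a)]);fy=np.array([-fx[1],fx[0]]);S=np.array([559.6,-125.8])
Q=W[:,:,:2]-S;X=Q@fx;Y=Q@fy;hsv=cv2.cvtColor(p,cv2.COLOR_RGB2HSV)
m=(z>56)&(z<62)&(abs(X)<40)&(abs(Y)<23.5);print('blank top',m.sum(),np.median(z[m]),np.percentile(Y[m],[1,99]),np.percentile(X[m],[1,99]))
m=(z>62)&(z<68)&(abs(X)<40)&(abs(Y)<50)
for s in(1,-1):
    k=m&(Y*s>0);print('cheek',k.sum(),np.percentile(Y[k],[2,98]),np.percentile(X[k],[2,98]))
E
```

```text
t: 23.4
tool_pos: [559.6, -126.0, 25.0]
ee_rot: [[-0.157, 0.988, 0.001], [0.988, 0.157, 0.001], [0.001, 0.001, -1.0]]
force: [-3.1, 0.8, 10.6]
opening: 58.1
gripper_force: 25.0
t: 24.52
tool_pos: [560.8, -126.4, 136.6]
ee_rot: [[-0.157, 0.988, 0.005], [0.988, 0.157, -0.0], [-0.001, 0.005, -1.0]]
force: [-0.6, 0.5, 0.6]
opening: 87.7
gripper_force: 0.0
t 24.52 pos [ 560.8 -126.4  136.6] ang 9.01 tilt [ 0.0047 -0.0001] F [-0.6  0.5  0.6] open 87.7 gf 0.0
yaw units 0.001
dp units (after yaw) 0.003 -0.004 0.446
blank top 4301 59.692511676164486 [-20.63925063  18.41470173] [-28.21259708  28.21279852]
cheek 1788 [23.85801603 35.32154436] [-33.59397147  33.0480145 ]
cheek 1514 [-36.48361866 -24.59956209] [-33.77404692  33.07286408]
```

View pics/w5.png

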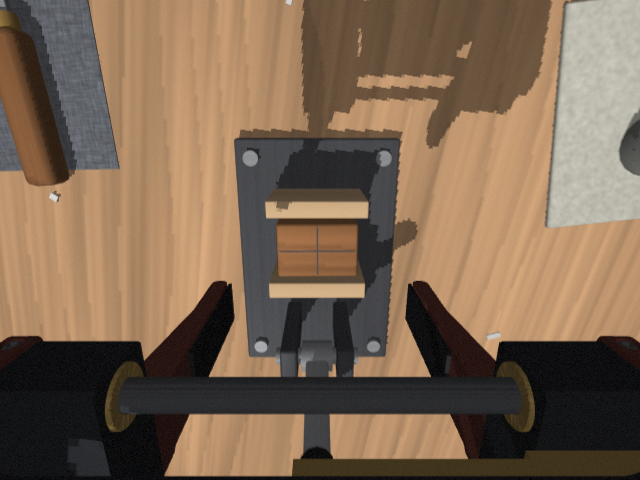

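The blank is seated. Its top is at z=59.7 and it is centred to within 1 mm of the cheeks, with the cross at (317,251). The lever is still open below (317,430). Next I move over the handle and pinch it at 60 N, biased against creep.

```bash
python3 -m inch '{"dp":[[0,0,-0.1],[0,0,-0.18],[0,0,-0.18],[0,0,-0.06],[-0.1,-0.002,0],[-0.18,0,0],[-0.18,0,0],[-0.07,0,0],[0,0,0],[0,0,0]],"yaw":[0,0,0,0,0,0,0,0,0,0],"gripper":[1,1,1,1,1,1,1,1,1,1]}' 60
python3 - <<'E'
from goto import go
go(580.5,-257.7,197,9)
from h import *
a=np.radians(9);fy=np.array([-np.sin(a),np.cos(a),0]);S=np.array([559.6,-125.8,0]);H=S-78*fy+[0,0,74];c=cal('scene')
L=fy*np.cos(1.95)+np.array([0,0,np.sin(1.95)]);print(proj(c,np.array([H+158*L,H+190*L])))
E
```

```text
t: 25.82
tool_pos: [579.8, -255.1, 263.1]
ee_rot: [[-0.158, 0.987, -0.001], [0.987, 0.158, 0.001], [0.002, -0.001, -1.0]]
force: [-0.7, 0.2, 0.6]
opening: 87.6
gripper_force: 0.0
t 25.82 pos [ 579.8 -255.1  263.1] ang 9.11 tilt [-0.001   0.0014] F [-0.7  0.2  0.6] open 87.6 gf 0.0
yaw units 0.004
dp units (after yaw) -0.011 0.001 0.265
[[203.22296782 126.53712002]
 [195.8245928  111.57857395]]
```

```bash
python3 -m inch '{"dp":[[-0.011,0.001,0.08],[0,0,0.12],[0,0,0.065],[0,0,0],[0,0,0],[0,0,0],[0,0,0],[0,0,0],[0,0,0],[0,0,0]],"yaw":[0,0,0,0,0,0,0,0,0,0],"gripper":[1,1,1,1,-1,-1,-1,-1,-1,-1]}' 60
python3 -m inch '{"dp":[[0,0,0],[0,0,0],[0,0,0],[0,0,0]],"yaw":[0,0,0,0],"gripper":[-1,-1,-1,-1]}' 60
python3 goto.py 580.5 -257.7 197 9
python3 - <<'E'
import numpy as np
th=np.r_[1.95,1.9,np.arange(1.8,.05,-.1)]
P=np.c_[158*np.cos(th),-158*np.sin(th)]/250
for a,r in zip(th[1:],np.diff(P,axis=0)):print(round(a,2),r.round(3))
E
```

```text
t: 27.08
tool_pos: [580.3, -259.7, 197.6]
ee_rot: [[-0.157, 0.988, -0.0], [0.988, 0.157, 0.0], [0.0, -0.0, -1.0]]
force: [0.2, 1.1, -0.3]
opening: 31.4
gripper_force: 0.0
t: 27.58
tool_pos: [580.4, -259.6, 197.6]
ee_rot: [[-0.157, 0.988, 0.0], [0.988, 0.157, 0.0], [0.0, 0.0, -1.0]]
force: [0.1, 0.1, -0.7]
opening: 19.5
gripper_force: 60.0
t 27.57 pos [ 580.4 -259.6  197.6] ang 9.02 tilt [0. 0.] F [ 0.1  0.1 -0.7] open 19.5 gf 60.0
yaw units 0.001
dp units (after yaw) 0.008 0.002 0.002
1.9 [ 0.03  -0.011]
1.8 [ 0.061 -0.017]
1.7 [ 0.062 -0.011]
1.6 [ 0.063 -0.005]
1.5 [0.063 0.001]
1.4 [0.063 0.008]
1.3 [0.062 0.014]
1.2 [0.06 0.02]
1.1 [0.058 0.026]
1.0 [0.055 0.031]
0.9 [0.051 0.037]
0.8 [0.047 0.042]
0.7 [0.043 0.046]
0.6 [0.038 0.05 ]
0.5 [0.033 0.054]
0.4 [0.027 0.057]
0.3 [0.022 0.059]
0.2 [0.016 0.061]
0.1 [0.009 0.062]
```

I've used all ten views, so from here I measure the lever angle numerically from scene depth on the bar.

```bash
cat > ang.py <<'E'
from h import *
from goto import go
go(559.6,-125.8,25,9)
c=cal('scene');p,d=eyes.grab_frame('scene');W=pts(c,d)
a=np.radians(9);fx=np.array([np.cos(a),np.sin(a)]);fy=np.array([-fx[1],fx[0]]);S=np.array([559.6,-125.8])
Q=W[:,:,:2]-S;X=Q@fx;Y=Q@fy+78;Z=W[:,:,2]-74;r=np.hypot(Y,Z);t=np.arctan2(Z,Y)
for lo,hi in((40,68),(90,116)):
    m=(abs(X)<11)&(r>lo)&(r<hi)&(Z>-9)&(d>0);h,e=np.histogram(t[m],40,(-.2,2.2));k=h.argmax();n=m&(abs(t-e[k])<.2);print(lo,m.sum(),'lever angle median',np.median(t[n]).round(3))
tp=np.array(sensors.sense()['tool_pos']);q=(tp[:2]-S)@fy+78;zz=tp[2]+19-74;print('grasp r',np.hypot(q,zz).round(1),'angle',np.arctan2(zz,q).round(3))
E
python3 ang.py
python3 -m inch '{"dp":[[0.030,0,-0.011],[0.061,0,-0.017],[0.062,0,-0.011],[0.063,0,-0.005],[0,0,0]],"yaw":[0,0,0,0,0],"gripper":[-1,-1,-1,-1,-1]}' 60
python3 ang.py
```

```text
t 27.57 pos [ 580.4 -259.6  197.6] ang 9.02 tilt [0. 0.] F [ 0.1  0.1 -0.7] open 19.5 gf 60.0
yaw units 0.001
dp units (after yaw) 0.542 0.002 0.69
40 142 lever angle median 1.809
90 141 lever angle median 1.877
grasp r 153.8 angle 1.954
t: 28.25
tool_pos: [571.8, -205.8, 208.3]
ee_rot: [[-0.158, 0.987, -0.0], [0.987, 0.158, -0.001], [-0.001, -0.001, -1.0]]
force: [2.9, -2.5, -6.0]
opening: 17.9
gripper_force: 59.9
t 28.25 pos [ 571.8 -205.8  208.3] ang 9.12 tilt [-0.0004 -0.0007] F [ 2.9 -2.5 -6. ] open 17.9 gf 59.9
yaw units 0.004
dp units (after yaw) 0.324 0.002 0.733
40 132 lever angle median 1.525
90 140 lever angle median 1.594
grasp r 153.3 angle 1.591
```

The lever is at about 1.67, so it lags the tool by about 11 mm, and the narrowed opening shows the handle near the pad edge. The lever holds itself here by friction (1.4 to 1.8), so I'll let go and re-centre the pinch.

```bash
python3 -m inch '{"dp":[[0,0,0],[0,0,0],[-0.03,0,0],[-0.026,0,0],[0,0,0]],"yaw":[0,0,0,0,0],"gripper":[-0.2,-0.2,-0.2,-0.2,-0.2]}' 30
python3 ang.py
python3 -m inch '{"dp":[[0,0,0],[0,0,0],[0,0,0],[0,0,0],[0,0,0]],"yaw":[0,0,0,0,0],"gripper":[-1,-1,-1,-1,-1]}' 30
python3 ang.py
```

```text
t: 28.92
tool_pos: [573.9, -221.3, 208.7]
ee_rot: [[-0.155, 0.988, 0.0], [0.988, 0.155, -0.0], [-0.0, -0.0, -1.0]]
force: [1.2, -0.1, -0.3]
opening: 35.2
gripper_force: 0.0
t 28.93 pos [ 573.9 -221.3  208.7] ang 8.94 tilt [ 0.     -0.0005] F [ 1.2 -0.1 -0.3] open 35.2 gf 0.0
yaw units -0.002
dp units (after yaw) 0.386 0.003 0.735
40 141 lever angle median 1.53
90 149 lever angle median 1.598
grasp r 154.7 angle 1.688
t: 29.6
tool_pos: [574.1, -220.0, 208.6]
ee_rot: [[-0.157, 0.988, -0.0], [0.988, 0.157, 0.0], [0.0, -0.0, -1.0]]
force: [0.3, 0.3, 0.7]
opening: 19.5
gripper_force: 30.0
t 29.6 pos [ 574.1 -220.   208.6] ang 9.03 tilt [-0.0001  0.0002] F [0.3 0.3 0.7] open 19.5 gf 30.0
yaw units 0.001
dp units (after yaw) 0.381 0.002 0.734
40 140 lever angle median 1.538
90 153 lever angle median 1.598
grasp r 154.6 angle 1.683
```

```bash
python3 -m inch '{"dp":[[0.031,0,-0.004],[0.031,0,-0.003],[0.031,0,-0.002],[0,0,0]],"yaw":[0,0,0,0],"gripper":[-1,-1,-1,-1]}' 30
python3 ang.py
```

```text
t: 30.15
tool_pos: [570.3, -196.0, 210.3]
ee_rot: [[-0.158, 0.987, -0.001], [0.987, 0.158, 0.0], [0.001, -0.001, -1.0]]
force: [3.6, -1.0, -10.9]
opening: 19.6
gripper_force: 30.0
t 30.15 pos [ 570.3 -196.   210.3] ang 9.1 tilt [-0.0008  0.0004] F [  3.6  -1.  -10.9] open 19.6 gf 30.0
yaw units 0.003
dp units (after yaw) 0.284 0.002 0.741
40 131 lever angle median 1.418
90 142 lever angle median 1.477
grasp r 155.4 angle 1.527
```

```bash
python3 -m inch '{"dp":[[0,0,0],[0,0,0],[-0.028,0,0],[0,0,0],[0,0,0]],"yaw":[0,0,0,0,0],"gripper":[-0.2,-0.2,-0.2,-0.2,-0.2]}' 40
python3 -m inch '{"dp":[[0,0,0],[0,0,0],[0,0,0],[0,0,0],[0,0,0]],"yaw":[0,0,0,0,0],"gripper":[-1,-1,-1,-1,-1]}' 40
python3 ang.py
python3 - <<'E'
import numpy as np
th=np.arange(1.55,.04,-.07)
P=np.c_[155*np.cos(th),-155*np.sin(th)]/250
for a,r in zip(th[1:],np.diff(P,axis=0)):print(round(a,2),r.round(3))
E
```

```text
t: 30.82
tool_pos: [571.5, -204.3, 210.9]
ee_rot: [[-0.156, 0.988, -0.0], [0.988, 0.156, 0.0], [0.0, -0.0, -1.0]]
force: [-0.7, -0.5, -0.2]
opening: 35.5
gripper_force: 0.0
t: 31.45
tool_pos: [571.6, -204.0, 210.9]
ee_rot: [[-0.157, 0.988, 0.0], [0.988, 0.157, 0.0], [0.0, 0.0, -1.0]]
force: [1.3, 0.4, -0.7]
opening: 19.8
gripper_force: 40.0
t 31.45 pos [ 571.6 -204.   210.9] ang 9.03 tilt [0.0001 0.0001] F [ 1.3  0.4 -0.7] open 19.8 gf 40.0
yaw units 0.001
dp units (after yaw) 0.316 0.002 0.743
40 129 lever angle median 1.419
90 143 lever angle median 1.48
grasp r 155.9 angle 1.578
1.48 [0.043 0.002]
1.41 [0.043 0.005]
1.34 [0.043 0.008]
1.27 [0.042 0.011]
1.2 [0.041 0.014]
1.13 [0.04  0.017]
1.06 [0.039 0.02 ]
0.99 [0.037 0.023]
0.92 [0.035 0.025]
0.85 [0.034 0.027]
0.78 [0.032 0.03 ]
0.71 [0.029 0.032]
0.64 [0.027 0.034]
0.57 [0.025 0.036]
0.5 [0.022 0.037]
0.43 [0.019 0.039]
0.36 [0.017 0.04 ]
0.29 [0.014 0.041]
0.22 [0.011 0.042]
0.15 [0.008 0.043]
0.08 [0.005 0.043]
```

```bash
python3 -m inch '{"dp":[[0.043,0,0.001],[0.043,0,0.004],[0,0,0]],"yaw":[0,0,0],"gripper":[-1,-1,-1]}' 40
python3 ang.py
```

```text
t: 31.88
tool_pos: [568.4, -183.4, 209.8]
ee_rot: [[-0.157, 0.988, 0.001], [0.988, 0.157, -0.002], [-0.002, 0.001, -1.0]]
force: [2.4, -2.8, -2.1]
opening: 19.3
gripper_force: 40.0
t 31.88 pos [ 568.4 -183.4  209.8] ang 9.04 tilt [ 0.0008 -0.0016] F [ 2.4 -2.8 -2.1] open 19.3 gf 40.0
yaw units 0.002
dp units (after yaw) 0.233 0.001 0.739
40 125 lever angle median 1.329
90 136 lever angle median 1.374
grasp r 156.1 angle 1.445
```

```bash
python3 -m inch '{"dp":[[0.043,0,0.008],[0.042,0,0.010],[0,0,0]],"yaw":[0,0,0],"gripper":[-1,-1,-1]}' 40
python3 ang.py
```

```text
t: 32.3
tool_pos: [564.9, -161.4, 205.8]
ee_rot: [[-0.157, 0.988, 0.001], [0.988, 0.157, 0.0], [0.0, 0.001, -1.0]]
force: [-0.4, -0.8, 6.0]
opening: 19.5
gripper_force: 40.0
t 32.3 pos [ 564.9 -161.4  205.8] ang 9.05 tilt [0.0006 0.0003] F [-0.4 -0.8  6. ] open 19.5 gf 40.0
yaw units 0.002
dp units (after yaw) 0.144 0.001 0.723
40 116 lever angle median 1.223
90 138 lever angle median 1.27
grasp r 156.5 angle 1.3
```

```bash
cat >> ang.py <<'E'
m=(abs(X)<10)&(d>0)&(((r>40)&(r<66))|((r>92)&(r<116)))&(Z>-9);h,e=np.histogram(t[m],40,(-.2,2.2));m&=abs(t-e[h.argmax()])<.25
P=np.c_[Y[m],Z[m],X[m]]
f=m&(X>5);
for nm,k in(('all',m),('side',f)):
    l=cv2.fitLine(np.c_[Y[k],Z[k]].astype(np.float32),cv2.DIST_HUBER,0,.01,.01).ravel();th=np.arctan2(l[1],l[0])%np.pi;off=l[2]*np.sin(th)-l[3]*np.cos(th);print(nm,k.sum(),'line angle',th.round(3),'offset',off.round(1))
E
python3 ang.py | tail -3
```

```text
grasp r 156.5 angle 1.3
all 170 line angle 1.328 offset 5.0
side 121 line angle 1.321 offset 1.5
```

Fitting a line to the bar puts the lever at about 1.32 with the tool at 1.30, so the lag is only about 3 mm. I continue in small, checked steps.

```bash
python3 -m inch '{"dp":[[0.042,0,0.012],[0.041,0,0.015],[0.040,0,0.018],[0,0,0]],"yaw":[0,0,0,0],"gripper":[-1,-1,-1,-1]}' 40
python3 ang.py|tail -3
```

```text
t: 32.9
tool_pos: [559.9, -129.4, 194.4]
ee_rot: [[-0.158, 0.987, -0.0], [0.987, 0.158, 0.002], [0.002, 0.0, -1.0]]
force: [-2.1, 3.2, 8.5]
opening: 19.6
gripper_force: 40.0
grasp r 158.0 angle 1.083
all 143 line angle 1.129 offset 1.8
side 115 line angle 1.131 offset -0.2
```

```bash
python3 -m inch '{"dp":[[0.039,0,0.018],[0.038,0,0.021],[0,0,0]],"yaw":[0,0,0],"gripper":[-1,-1,-1]}' 40
python3 ang.py|tail -3
```

```text
t: 33.33
tool_pos: [556.9, -110.4, 184.3]
ee_rot: [[-0.159, 0.987, -0.001], [0.987, 0.159, 0.002], [0.002, -0.0, -1.0]]
force: [-2.3, 4.3, 6.9]
opening: 19.1
gripper_force: 40.0
grasp r 159.5 angle 0.947
all 131 line angle 1.037 offset 2.6
side 111 line angle 1.029 offset 0.9
```

The lag is growing (13 mm) and the handle is nearing the pad edge. While the fingers still support it from the front, I reverse up into the self-holding zone to regrip with a bias.

```bash
python3 -m inch '{"dp":[[-0.038,0,-0.022],[-0.039,0,-0.019],[-0.040,0,-0.018],[-0.041,0,-0.014],[0,0,0]],"yaw":[0,0,0,0,0],"gripper":[-1,-1,-1,-1,-1]}' 60
python3 ang.py|tail -3
python3 -m inch '{"dp":[[-0.042,0,-0.012],[-0.042,0,-0.009],[-0.043,0,-0.006],[-0.043,0,-0.002],[0,0,0]],"yaw":[0,0,0,0,0],"gripper":[-1,-1,-1,-1,-1]}' 60
python3 ang.py|tail -3
```

```text
t: 34.0
tool_pos: [563.1, -150.4, 201.6]
ee_rot: [[-0.157, 0.988, -0.001], [0.988, 0.157, 0.003], [0.003, -0.001, -1.0]]
force: [2.4, 3.1, -5.1]
opening: 19.4
gripper_force: 60.0
grasp r 155.9 angle 1.223
all 155 line angle 1.243 offset 2.6
side 110 line angle 1.264 offset 1.7
t: 34.67
tool_pos: [569.7, -191.9, 209.1]
ee_rot: [[-0.157, 0.988, -0.001], [0.988, 0.157, 0.004], [0.004, -0.001, -1.0]]
force: [1.6, 5.8, -2.5]
opening: 19.5
gripper_force: 60.0
grasp r 154.5 angle 1.498
all 174 line angle 1.478 offset 6.9
side 111 line angle 1.475 offset 3.1
```

The slip ratio is 20% in both directions whatever the grip force. So the handle pivots about its outer end (r≈190), and the tool should follow that larger arc. I regrip higher, with the pads near the handle's end, and lower along r≈190.

```bash
python3 -m inch '{"dp":[[0,0,0],[0,0,0],[0.02,0,-0.03],[0.007,0,-0.03],[0,0,0]],"yaw":[0,0,0,0,0],"gripper":[-0.2,-0.2,-0.2,-0.2,-0.2]}' 50
python3 ang.py|tail -3
python3 goto.py 569 -185.1 224 9
python3 -m inch '{"dp":[[0,0,0],[0,0,0],[0,0,0],[0,0,0],[0,0,0]],"yaw":[0,0,0,0,0],"gripper":[-1,-1,-1,-1,-1]}' 50
python3 ang.py|tail -3
python3 - <<'E'
import numpy as np
th=np.arange(1.475,.04,-.06)
P=np.c_[190*np.cos(th),-190*np.sin(th)]/250
print([(round(a,2),*r.round(3)) for a,r in zip(th[1:],np.diff(P,axis=0))])
E
```

```text
t: 35.35
tool_pos: [569.3, -186.8, 225.7]
ee_rot: [[-0.157, 0.988, 0.002], [0.988, 0.157, -0.0], [-0.0, 0.002, -1.0]]
force: [-0.4, 0.3, -0.2]
opening: 35.2
gripper_force: 0.0
grasp r 171.0 angle 1.475
all 175 line angle 1.466 offset 6.7
side 114 line angle 1.471 offset 3.3
t 35.4 pos [ 569.1 -186.8  225.2] ang 9.05 tilt [ 0.001  -0.0001] F [0.5 0.5 0.1] open 35.0 gf 0.0
yaw units 0.002
dp units (after yaw) 0.007 0.001 0.005
t: 36.02
tool_pos: [568.9, -186.8, 224.5]
ee_rot: [[-0.157, 0.988, -0.0], [0.988, 0.157, -0.0], [-0.0, -0.0, -1.0]]
force: [2.3, -0.2, -3.4]
opening: 19.2
gripper_force: 50.0
grasp r 170.2 angle 1.475
all 179 line angle 1.472 offset 6.7
side 114 line angle 1.469 offset 2.6
[(np.float64(1.42), np.float64(0.045), np.float64(0.006)), (np.float64(1.36), np.float64(0.045), np.float64(0.008)), (np.float64(1.3), np.float64(0.044), np.float64(0.011)), (np.float64(1.23), np.float64(0.043), np.float64(0.014)), (np.float64(1.17), np.float64(0.043), np.float64(0.016)), (np.float64(1.11), np.float64(0.042), np.float64(0.019)), (np.float64(1.05), np.float64(0.04), np.float64(0
[... 232 characters left out ...]
.03)), (np.float64(0.75), np.float64(0.032), np.float64(0.032)), (np.float64(0.69), np.float64(0.03), np.float64(0.034)), (np.float64(0.63), np.float64(0.028), np.float64(0.036)), (np.float64(0.57), np.float64(0.026), np.float64(0.038)), (np.float64(0.51), np.float64(0.024), np.float64(0.039)), (np.float64(0.45), np.float64(0.021), np.float64(0.04)), (np.float64(0.39), np.float64(0.019), np.float64(0.042)), (np.float64(0.33), np.float64(0.016), np.float64(0.043)), (np.float64(0.27), np.float64(0.014), np.float64(0.043)), (np.float64(0.21), np.float64(0.011), np.float64(0.044)), (np.float64(0.15), np.float64(0.008), np.float64(0.045)), (np.float64(0.09), np.float64(0.006), np.float64(0.045))]
```

```bash
python3 -m inch '{"dp":[[0.045,0,0.006],[0.045,0,0.008],[0.044,0,0.011],[0.043,0,0.014],[0,0,0]],"yaw":[0,0,0,0,0],"gripper":[-1,-1,-1,-1,-1]}' 50
python3 ang.py|tail -3
```

```text
t: 36.7
tool_pos: [561.7, -141.2, 215.0]
ee_rot: [[-0.159, 0.987, -0.0], [0.987, 0.159, 0.002], [0.002, -0.0, -1.0]]
force: [-0.7, 0.3, 5.0]
opening: 19.4
gripper_force: 50.0
grasp r 171.8 angle 1.201
all 154 line angle 1.223 offset 3.7
side 111 line angle 1.227 offset 1.2
```

The lever is at 1.225 against 1.235 planned, so the model holds. Continuing.

```bash
python3 -m inch '{"dp":[[0.043,0,0.016],[0.042,0,0.019],[0.040,0,0.021],[0.039,0,0.024],[0,0,0]],"yaw":[0,0,0,0,0],"gripper":[-1,-1,-1,-1,-1]}' 50
python3 ang.py|tail -3
```

```text
t: 37.38
tool_pos: [555.3, -100.4, 194.8]
ee_rot: [[-0.159, 0.987, -0.001], [0.987, 0.159, 0.002], [0.002, -0.0, -1.0]]
force: [-1.1, 4.0, 7.2]
opening: 19.3
gripper_force: 50.0
grasp r 174.0 angle 0.935
all 127 line angle 0.987 offset 1.2
side 112 line angle 0.99 offset 0.6
```

```bash
python3 -m inch '{"dp":[[0.038,0,0.025],[0.037,0,0.027],[0.035,0,0.029],[0.033,0,0.031],[0,0,0]],"yaw":[0,0,0,0,0],"gripper":[-1,-1,-1,-1,-1]}' 50
python3 ang.py|tail -3
```

```text
t: 38.05
tool_pos: [549.9, -66.5, 166.2]
ee_rot: [[-0.158, 0.987, -0.0], [0.987, 0.158, 0.0], [0.0, -0.0, -1.0]]
force: [4.3, 1.2, 0.5]
opening: 18.7
gripper_force: 50.0
grasp r 177.2 angle 0.681
all 121 line angle 0.751 offset -1.1
side 111 line angle 0.748 offset -0.9
```

The angle is on plan (0.749), but the handle's end sits near the pad centre. I'll slide the tool slightly inward along the handle while lowering.

```bash
python3 -m inch '{"dp":[[0.025,0,0.037],[0.023,0,0.039],[0,0,0]],"yaw":[0,0,0],"gripper":[-1,-1,-1]}' 35
python3 ang.py|tail -3
```

```text
t: 38.48
tool_pos: [547.8, -52.9, 147.6]
ee_rot: [[-0.159, 0.987, -0.001], [0.987, 0.159, 0.003], [0.003, -0.0, -1.0]]
force: [1.4, 8.3, 5.0]
opening: 19.2
gripper_force: 35.0
grasp r 177.8 angle 0.55
all 131 line angle 0.609 offset -3.6
side 107 line angle 0.621 offset -1.3
```

```bash
python3 -m inch '{"dp":[[0.021,0,0.040],[0.018,0,0.042],[0.015,0,0.043],[0,0,0]],"yaw":[0,0,0,0],"gripper":[-1,-1,-1,-1]}' 35
python3 ang.py|tail -3
```

```text
t: 39.02
tool_pos: [545.6, -38.5, 116.2]
ee_rot: [[-0.159, 0.987, -0.001], [0.987, 0.159, 0.004], [0.004, -0.001, -1.0]]
force: [1.0, 11.6, 4.3]
opening: 19.5
gripper_force: 35.0
grasp r 177.3 angle 0.354
all 150 line angle 0.409 offset -6.5
side 107 line angle 0.419 offset -3.2
```

```bash
python3 -m inch '{"dp":[[0.013,0,0.042],[0.011,0,0.043],[0.009,0,0.044],[0,0,0]],"yaw":[0,0,0,0],"gripper":[-1,-1,-1,-1]}' 35
python3 ang.py|tail -3
```

```text
t: 39.58
tool_pos: [544.3, -30.9, 83.8]
ee_rot: [[-0.159, 0.987, -0.001], [0.987, 0.159, 0.003], [0.003, -0.001, -1.0]]
force: [2.3, 11.1, 0.8]
opening: 19.2
gripper_force: 35.0
grasp r 176.5 angle 0.165
all 127 line angle 0.125 offset -12.3
side 93 line angle 0.181 offset -6.1
```

```bash
cat > topang.py <<'E'
from h import *
c=cal('top');p,d=eyes.grab_frame('top');W=pts(c,d)
a=np.radians(9);fx=np.array([np.cos(a),np.sin(a)]);fy=np.array([-fx[1],fx[0]]);S=np.array([559.6,-125.8])
Q=W[:,:,:2]-S;X=Q@fx;Y=Q@fy+78;Z=W[:,:,2]-74
m=(abs(X)<5)&(Y>25)&(Y<112)&(Z>-5)&(d>0)
l=cv2.fitLine(np.c_[Y[m],Z[m]].astype(np.float32),cv2.DIST_HUBER,0,.01,.01).ravel();print(m.sum(),'top slope angle',np.arctan(l[1]/l[0]).round(3),'Z at hinge',(l[3]-l[2]*l[1]/l[0]).round(1))
for y in(40,60,80,100):
    k=m&(abs(Y-y)<5);print(y,np.median(Z[k]).round(1) if k.any() else None,end=' ')
E
python3 topang.py
```

```text
35 top slope angle 0.541 Z at hinge -5.0
40 16.4 60 None 80 None 100 None
```

```bash
cat > sc.py <<'E'
from h import *
c=cal('scene');p,d=eyes.grab_frame('scene');W=pts(c,d)
a=np.radians(9);fx=np.array([np.cos(a),np.sin(a)]);fy=np.array([-fx[1],fx[0]]);S=np.array([559.6,-125.8])
Q=W[:,:,:2]-S;X=Q@fx;Y=Q@fy+78;Z=W[:,:,2]-74
for y in range(20,200,15):
    k=(abs(X)<11)&(abs(Y-y)<5)&(Z>-9)&(d>0)
    if k.any():print(y,k.sum(),np.percentile(Z[k],[5,25,50,75,95]).round(1))
E
python3 sc.py
```

```text
20 33 [ 2.3  6.5 11.8 13.3 14.6]
35 30 [ 6.2 10.7 15.2 16.6 18.9]
50 56 [-8.7 -7.8 11.7 19.4 21.6]
65 34 [12.3 16.7 20.6 24.3 25.8]
80 56 [ 4.3 12.6 20.6 27.8 29.4]
95 19 [18.2 21.6 25.5 28.9 31.9]
110 35 [-8.9 -8.2 -7.7 22.4 27.5]
125 9 [ 23.1  25.7  28.8  29.3 212.3]
140 15 [142.8 259.9 329.2 330.1 331.5]
155 6 [105.5 124.2 144.9 287.7 329.3]
170 24 [132.9 140.4 147.2 155.8 162.2]
185 88 [ 17.1  37.9  49.3  59.  156.8]
```

The bar's top slope gives 0.23, as expected, so about 32 mm remain before the pad touches.

```bash
python3 -m inch '{"dp":[[0.008,0,0.043],[0.005,0,0.040],[0.002,0,0.015],[0,0,0]],"yaw":[0,0,0,0],"gripper":[-1,-1,-1,-1]}' 35
python3 sc.py | head -7
```

```text
t: 40.22
tool_pos: [544.0, -28.2, 59.6]
ee_rot: [[-0.158, 0.987, -0.001], [0.987, 0.158, 0.002], [0.002, -0.0, -1.0]]
force: [2.5, 7.9, -0.3]
opening: 19.2
gripper_force: 35.0
20 35 [-0.7  2.6  9.  10.7 12.7]
35 33 [ 0.3  4.8 10.6 12.  13.5]
50 47 [-8.2  0.3 10.4 12.9 14.5]
65 34 [ 3.4  8.3 14.  15.1 16.4]
80 44 [-5.9  3.4 10.4 16.1 18.2]
95 22 [-2.1  8.6 13.2 16.6 18.7]
110 15 [-8.6 -8.  -7.5 -7.2 -6.3]
```

```bash
python3 -m inch '{"dp":[[0,0,0.010],[0,0,0.007],[0,0,0]],"yaw":[0,0,0],"gripper":[-1,-1,-1]}' 35
python3 sc.py | head -6
python3 -m inch '{"dp":[[0,0,0.006],[0,0,0],[0,0,0]],"yaw":[0,0,0],"gripper":[-1,-1,-1]}' 35
python3 sc.py | head -6
```

```text
t: 40.65
tool_pos: [544.0, -28.0, 55.5]
ee_rot: [[-0.158, 0.987, -0.001], [0.987, 0.158, 0.003], [0.003, -0.0, -1.0]]
force: [3.1, 8.4, 0.2]
opening: 19.0
gripper_force: 35.0
20 35 [-1.6  4.4  8.4 10.4 11.2]
35 35 [-0.2  6.2 10.2 11.3 12.6]
50 45 [-8.4  0.   7.9 11.8 12.9]
65 35 [ 2.2  7.5 12.6 13.9 14.3]
80 52 [-5.6  3.2 10.2 14.3 15.4]
95 17 [ 5.1  8.  11.9 13.3 16. ]
t: 41.08
tool_pos: [543.9, -28.0, 54.0]
ee_rot: [[-0.158, 0.987, -0.001], [0.987, 0.158, 0.003], [0.003, -0.0, -1.0]]
force: [2.2, 8.9, -0.2]
opening: 19.5
gripper_force: 35.0
20 32 [-0.9  2.1  7.8 10.2 11.5]
35 38 [-0.2  4.4 10.  11.6 12.9]
50 43 [-7.9 -0.7  7.  11.2 13.5]
65 34 [ 0.9  7.7 11.9 13.2 14. ]
80 50 [-6.3 -0.2  8.5 14.  15.5]
95 14 [ 4.   5.7  8.  11.3 12.9]
```

```bash
python3 -m inch '{"dp":[[0,0,0.005],[0,0,0],[0,0,0]],"yaw":[0,0,0],"gripper":[-1,-1,-1]}' 35
python3 -m inch '{"dp":[[0,0,0.005],[0,0,0],[0,0,0]],"yaw":[0,0,0],"gripper":[-1,-1,-1]}' 35
python3 sc.py | head -6
```

```text
t: 41.5
tool_pos: [543.9, -28.0, 52.8]
ee_rot: [[-0.158, 0.987, -0.001], [0.987, 0.158, 0.003], [0.003, -0.0, -1.0]]
force: [2.3, 8.5, 0.2]
opening: 19.3
gripper_force: 35.0
t: 41.88
tool_pos: [543.9, -28.0, 51.8]
ee_rot: [[-0.158, 0.987, -0.001], [0.987, 0.158, 0.003], [0.003, -0.0, -1.0]]
force: [0.5, 7.7, 2.8]
opening: 19.5
gripper_force: 35.0
20 32 [-2.   3.9  8.2  9.9 11.2]
35 34 [-0.1  3.6  9.1 10.9 12.1]
50 46 [-8.6 -2.1  7.3 11.2 13.1]
65 38 [ 0.6  6.6 10.8 12.6 13.4]
80 48 [-6.5 -0.7  6.9 12.4 14.2]
95 16 [ 1.4  4.3  6.9 10.1 12.5]
```

```bash
python3 -m inch '{"dp":[[0,0,0.006],[0,0,0],[0,0,0]],"yaw":[0,0,0],"gripper":[-1,-1,-1]}' 35
python3 -m inch '{"dp":[[0,0,0.005],[0,0,0],[0,0,0]],"yaw":[0,0,0],"gripper":[-1,-1,-1]}' 35
```

```text
t: 42.3
tool_pos: [544.0, -28.1, 51.1]
ee_rot: [[-0.158, 0.987, -0.0], [0.987, 0.158, 0.003], [0.003, 0.0, -1.0]]
force: [-2.2, 9.2, 11.7]
opening: 19.2
gripper_force: 35.0
t: 42.68
tool_pos: [544.0, -28.1, 50.7]
ee_rot: [[-0.158, 0.987, -0.0], [0.987, 0.158, 0.004], [0.004, 0.001, -1.0]]
force: [-4.8, 8.5, 21.3]
opening: 19.3
gripper_force: 35.0
```

The force rises to 21 N, so the pad is resting on the blank. I ease off, release and retreat straight up.

```bash
python3 -m inch '{"dp":[[0,0,-0.007],[0,0,0],[0,0,0],[0,0,0],[0,0,0],[0,0,0]],"yaw":[0,0,0,0,0,0],"gripper":[-1,-1,0,1,1,1]}' 20
python3 -m inch '{"dp":[[0,0,0],[0,0,-0.05],[0,0,-0.1],[0,0,-0.18],[0,0,-0.2],[0.1,0,-0.1],[0.2,0,0],[0.2,0,0],[0.1,0,0],[0,0,0]],"yaw":[0,0,0,0,0,0,0,0,0,0],"gripper":[1,1,1,1,1,1,1,1,1,1]}'
python3 - <<'E'
from h import *
a=np.radians(9);fx=np.array([np.cos(a),np.sin(a)]);fy=np.array([-fx[1],fx[0]]);S=np.array([559.6,-125.8])
for n in('wrist','top'):
    c=cal(n);p,d=eyes.grab_frame(n);W=pts(c,d);Q=W[:,:,:2]-S;X=Q@fx;Y=Q@fy;Z=W[:,:,2]
    hsv=cv2.cvtColor(p,cv2.COLOR_RGB2HSV)
    m=(abs(X)<4)&(Y>-50)&(Y<30)&(Z>70)&(Z<130)
    if m.sum()>20:
        l=np.polyfit(Y[m]+78,Z[m]-74,1);print(n,'lever slope',l.round(3))
    m=(Z>52)&(Z<63)&(abs(X)<45)&(abs(Y)<22)&(hsv[:,:,1]>90)
    if m.any():print(n,'blank z',np.median(Z[m]).round(1),'X',np.percentile(X[m],[1,99]).round(1),'Y',np.percentile(Y[m],[1,99]).round(1))
    m=(Z>50)&(Z<75)&(abs(W[:,:,0]-592)<25)&(abs(W[:,:,1]-255)<25)&(hsv[:,:,1]>120)
    if m.any():print('turned',W[m].mean(0).round(1))
    m=(Z>90)&(Z<130)&(W[:,:,0]>680)&(abs(W[:,:,1])<150)
    if m.any():print('maquette',W[m].mean(0).round(1))
d0=np.load('pics/top0d.npy');c=cal('top');W=pts(c,d0);m=(W[:,:,2]>90)&(W[:,:,2]<130)&(W[:,:,0]>680)&(abs(W[:,:,1])<150);print('maq before',W[m].mean(0).round(1))
E
python3 sc.py | head -13
```

```text
t: 43.42
tool_pos: [543.7, -30.6, 50.5]
ee_rot: [[-0.156, 0.988, -0.0], [0.988, 0.156, -0.0], [-0.0, -0.0, -1.0]]
force: [0.5, 0.0, -0.2]
opening: 56.1
gripper_force: 0.0
t: 44.68
tool_pos: [520.0, 120.0, 208.8]
ee_rot: [[-0.161, 0.987, 0.0], [0.987, 0.161, 0.001], [0.001, 0.0, -1.0]]
force: [0.4, -0.3, 0.1]
opening: 87.9
gripper_force: 0.0
wrist lever slope [0.058 6.553]
wrist blank z 59.6 X [-28.2  28.4] Y [-19.8  18.6]
turned [591.4 255.5  60.8]
top lever slope [0.061 5.981]
top blank z 59.0 X [-27.6  29.1] Y [-20.1  19.2]
maquette [806.8 -14.5 106.8]
maq before [806.9 -14.3 106.7]
20 37 [-2.1  4.   9.  10.1 11. ]
35 35 [-0.7  4.   9.7 10.8 11.9]
50 46 [-8.6 -4.9  5.9 10.6 12.4]
65 36 [ 1.2  6.8 10.2 12.  13.2]
80 46 [-5.4  0.7  9.  13.4 13.8]
95 37 [ 1.4  6.6 12.4 13.9 14.7]
110 50 [-8.7  2.5 11.7 14.4 15.8]
125 35 [ 5.  11.2 14.7 17.6 19.1]
140 41 [ 6.2 12.2 16.4 18.8 19.9]
155 38 [ 7.6 12.5 16.4 19.2 20.9]
170 35 [ 6.5 14.  18.2 20.4 21.8]
185 51 [ 8.7 14.1 18.4 20.6 22.6]
```

The lever rests at 0.06. The blank is flat and centred within 1 mm, the bystanders haven't moved, and the robot is clear.

```bash
python3 -c "
from bench import hand_in
print(hand_in())"
```

```text
the job is handed in; nothing more can be done
None
```

I handed the job in at about 45 s: the blank lies flat and centred within about 1 mm, the lever's pad rests on it at about 0.06 after a controlled lowering, and the turned blank and clay figure have not moved; the handle slipped from the grip once during opening, but the lever stayed upright and never dropped.

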